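# Pin a fanned-out swing bracket into line with its tapered alignment pin

### The arm

A 7-joint arm with a two-finger parallel gripper is mounted at the origin on a cart in front of the work surface, level with it; the furniture and walls round the work are solid. World frame = base frame: x ahead of the robot, y to its left, z up, the work surface at z = 0. Lengths are in mm, angles in degrees, forces in N, time in s.
With the tool pointing down it reaches from about 350 to 900 mm from the base axis. Payload 19.9 kg.
Tool frame: the origin (TCP) lies on the centre line of the jaws, within the pads' length; the fingertips stand 17 mm ahead of it and the grasp point (between the pads) lies 2 mm behind it (ctrl.tip_extent is the x of the fingertips in the tool frame, in mm); x points along the fingers, y is the direction in which the jaws open and shut, and the axes are right-handed (so a half turn about x gives the same grasp; the last joint's range is limited). The gripper opens to 85 mm and grips with 20 to 120 N. Pads are 22 mm wide; open, the fingers measure 114 mm over their backs; the gripper's body (76 mm by 85 mm) begins 54 mm behind the grasp point. The pads swing forward as they close: fully open they stand 13 mm farther back than shut.
Start: joints at [74.341, 23.915, -0.59, 92.452, 0.269, 63.638, -3.037], TCP at [143.578, -608.267, 248.26] pointing down, gripper open.
Joint ranges: [-161.28, 161.28], [-22.2, 115.67], [-73.04, 71.86], [3.21, 147.25], [-68.34, 248.33], [10.77, 114.83], [-161.83, 161.83]. Speed limits (degrees/s): [108.29, 108.29, 136.94, 136.94, 172.46, 172.46, 172.46].

### API

Orientations are given as a 3x3 rotation matrix whose columns are the frame's x, y, z axes.
In Python, from plant import ctrl, eyes, order, search_frame, outline_of, landmark_of gives the robot as it stands. The module is installed in compiled form; this text tells all that it offers.
- The arm moves only by the tool drive_tool, never from a script. Its argument "series" is a list of rows, each an object of numbers: "x", "y", "z": the shift along the world's x, y, z in cm; "ax", "ay", "az": the turn, a rotation vector about the world's x, y, z in rad; "fingers": the opening, from -1 (shut) to 1 (fully open). In form: [{"x": .., "y": .., "z": .., "ax": .., "ay": .., "az": .., "fingers": ..}, ...]. A call has exactly 10 rows; each row shifts and turns the commanded pose from where the row before left it; what a row does not reach is not made up. A row lasts 1/10 s, in which the tool goes at most 50 mm and 8.59 degrees, less where a joint would pass 70% of its speed; a pose out of reach is approached as far as the arm can. A call is refused whole if a number of a shift passes 5 or a number of a turn 0.15, either way. A call with a gripper value outside its range is refused whole. The fingers move at their own pace and stop on an object; "squeeze" is the grip in N (left out, the last holds). Time passes only in rows, so rows that do not move let the fingers close, or fill a call up. It gives the time, the measured TCP pose, the force and the opening at its end, in the units of the state.
- ctrl.observe(): the state, without advancing time (a new reading comes with each control period).
- eyes.get_image(name): name is "scene" or "side" or "wrist"; returns the picture (420x560x3 uint8, blue, green, red); there is no depth.
- eyes.camera_params(name): a dict with "intrinsics" (3x3 intrinsics, pixels), "cam_to_world" (4x4, takes a point from camera to world coordinates); the wrist camera has in their place "hand_eye" (4x4, takes a point from camera to tool coordinates, whose origin is the TCP and whose axes are the tool frame's). Camera axes: x right, y up, looking along -z (the intrinsics and any distortion apply to the point x, -y, -z); pixel columns grow to the right and rows downward; lengths in mm; the calibration is good to about 2 mm. The wrist camera is an equidistant fisheye: a pixel r from the principal point sees the ray r / f radians off the axis. A picture is of the moment at which its call begins: read the wrist's pose just before it. camera_params takes no time and is no camera call.
- order.close_job(): hands the job in, once; it reports no verdict.
Trained networks look in the newest picture that a camera, given by its name, has taken for a name from the list of things; names that differ only in an ending like _2 or _b are one class to them, and where a whole thing is asked for, a point or a joint stands for the part that bears it (a point fixed in the world has none). Each returns a list of dicts, best first, with "confidence" (0 to 1); they miss things now and then, are a little off and sometimes report something else, mostly with a low value. They report only what shows in the picture. A call takes as long as a camera call. They do not tell look-alikes from the thing itself.
- search_frame(camera, thing): "box" ([left, top, width, height] in pixels, round what is visible of it).
- outline_of(camera, thing): "pixels" (420x560 bool, what is visible of it) and "box" ([left, top, width, height] in pixels, round what is visible of it).
- landmark_of(camera, thing): "pixel" ([column, row] in pixels: a listed point, or the origin of a listed thing).
The state is a dict: "t": time; "q": joint angles; "joint_vel": joint speeds; "joint_torque": joint torques, N m; "ee_pos": TCP position; "orientation": TCP orientation; "ft_force": force on the tool from outside, world axes, zero at the start; "torque": the same for the moment, N m; "opening": opening from 0.0 (shut) to 1.0 (fully open).
Only numpy, scipy, OpenCV 4.12 (cv2) and the standard library are available. Lean on these libraries where they do the work, as an engineer would, in place of code of your own. Each camera call takes 0.05 s, during which the arm holds its last target.

### The job

The swing bracket on the bench has fanned out of line on its pivot bolt. Push its top plate round by the end lug until the tapered pin standing in its guide block drops through the middle plate and then into the hidden hole of the fixed bottom plate (feel for it); then press the pin gently down, and its sleeve with it, until the head sits fully home on the guide block and all the holes are pulled into line. Do not ram the pin, and leave the bottle, the dish and the tape roll where they are.

Things in the scene. Friction and masses are not known exactly. Their poses are not given: they have to be found in the camera images.
- base_block: Fixed aluminium block bolted to the bench by four feet, with a fixed bottom plate clamped on it: 225 x 110 mm, 40 mm high with that plate. Origin on the bench below the axis of the pivot bolt; x along the block to its far end (180 mm), z up. The bottom plate's 25.5 mm hole lies 130 mm from the pivot, anywhere within 0.12 rad either side of the block's x axis: hidden, found by feel.
- swing_plate: Aluminium top plate, 60 mm wide, 51.5 to 61.5 mm above the bench, turning on the pivot bolt (hexagon head, top at 73 mm) with 1.4 N m friction (6.5 N at the lug); stays where left. Origin on the pivot axis, x along it towards its free end at 232 mm. Starts 0.27 to 0.33 rad counter-clockwise (from above) of the block's x, end swung towards the robot; can turn to -0.25 rad.
- guide_top (a point): Centre of the mouth of the upright guide block of the top plate, 130 mm from the pivot: 50 mm along the plate x 60 mm across, with a vertical 25.5 mm bore right through it and the plate; mouth 109.5 mm above the bench.
- lug_top (a point): Centre of the top of the lug on the top plate's free end, 215 mm from the pivot, 104.5 mm above the bench. A rounded upright aluminium block, 28 mm along the plate, 40 mm across, 43 mm high above the plate; pushed on its side faces, 20 mm either side of centre across the plate. x along the plate away from the pivot, y across (the way it moves for growing angle).
- middle_plate: Loose dark steel plate between bottom plate and top plate on the same pivot, 96 mm wide, 40.5 to 50.5 mm above the bench, reaches 168 mm from the pivot, hole 25.5 mm at 130 mm. Origin on the pivot axis, x along it. Starts 0.08 to 0.12 rad counter-clockwise of the block's x, so the pin meets its hole first, drops in about 10 mm and takes it along. Friction 0.28 N m.
- taper_pin: Loose oiled steel pin, about 0.42 kg, 117.5 mm long; origin at the centre of its tip, z up along it. From below: flat tip 8 mm across, taper 30 mm long up to 24 mm, straight shank 75.5 mm, head 37 mm across, 12 mm thick. Starts upright in the guide block, tip on the middle plate 50.5 mm above the bench. It may lean a few degrees.
- pin_head_top (a point): Centre of the top of the pin's dark head, z up along the pin. Heights above the bench: 168 mm at the start; 157.5 when the tip is through the middle plate and rides on the bottom plate; under 155 in the bottom plate's hole; 137.5 head on the proud sleeve; 121.5 fully home. The tip drops in when centres are within about 8 mm; pressing then draws the plates into line, with 10 to 30 N.
- bottle: Bystander: white plastic bottle with a white cap, 60 mm across, 108 mm tall, standing on the bench; origin at the centre of its underside.
- dish: Bystander: shallow clear round dish, 70 mm across, 15 mm tall; origin at the centre of its underside.
- tape: Bystander: flat roll of yellowish tape, 70 mm across, 20 mm tall; origin at the centre of its underside.
- sleeve_top (a point): Centre of the top of the plain brass friction sleeve round the pin, 37 mm across, standing 16 mm proud of the guide block (top 125.5 mm above the bench) at the start. The pin's head lands on it; it slides down stiffly (about 7 N), stays where left and is pressed flush with the guide block under the head.
Not all that is in view belongs to the job. There is more than one size of the taper_pin; the one meant has the size given above.

How it is judged:
By the outcome, as a careful person would: the job done as asked, in the order asked, and still so for the second after the job is handed in, with the robot touching nothing.
It also fails if it takes over 64 s, if anything falls off the work surface, if the arm or the gripper's body presses on something with over 40 N, if the wrist force passes 120 N, or if a joint passes its speed limit or range.

## Working session

There is one attempt and no reset: what is moved stays moved. The work goes in short steps, Python scripts to look and compute and a tool call to move; the robot and the scene stay as the last step left them, time stands still between calls to the robot, and variables do not carry over. Pictures are saved under pics/ and viewed, and the job is handed in when it is done.

Besides the shell and the picture viewer there is one more tool, called after "Request:" by a JSON object that holds its "name" and its "arguments". drive_tool: Moves the arm, as the interface text tells. Its arguments: {"type":"object","properties":{"series":{"type":"array","items":{"type":"object","properties":{"x":{"type":"number"},"y":{"type":"number"},"z":{"type":"number"},"ax":{"type":"number"},"ay":{"type":"number"},"az":{"type":"number"},"fingers":{"type":"number"}}}},"squeeze":{"type":"number"}},"required":["series"]}

```bash
mkdir -p pics
cat > h.py <<'E'
import numpy as np, cv2
from plant import ctrl, eyes, order, search_frame, outline_of, landmark_of
def ray(cam,px):
    p=eyes.camera_params(cam);K=np.array(p['intrinsics'])
    if cam!='wrist':
        T=np.array(p['cam_to_world']); d=np.array([(px[0]-K[0,2])/K[0,0],-(px[1]-K[1,2])/K[1,1],-1.])
    else:
        s=ctrl.observe(); W=np.eye(4);W[:3,:3]=np.array(s['orientation']);W[:3,3]=s['ee_pos']
        T=W@np.array(p['hand_eye'])
        a=(px[0]-K[0,2])/K[0,0];b=(px[1]-K[1,2])/K[1,1];th=np.hypot(a,b)
        d=np.array([np.sin(th)*a/th,-np.sin(th)*b/th,-np.cos(th)])
    d=T[:3,:3]@d
    return T[:3,3],d/np.linalg.norm(d)
def atz(cam,px,z):
    o,d=ray(cam,px);return o+d*(z-o[2])/d[2]
def proj(cam,P):
    p=eyes.camera_params(cam);K=np.array(p['intrinsics'])
    if cam!='wrist': T=np.array(p['cam_to_world'])
    else:
        s=ctrl.observe(); W=np.eye(4);W[:3,:3]=np.array(s['orientation']);W[:3,3]=s['ee_pos']
        T=W@np.array(p['hand_eye'])
    c=np.linalg.inv(T)@np.append(P,1);x,y,z=c[0],-c[1],-c[2]
    if cam!='wrist': u=np.array([x/z,y/z])
    else:
        r=np.hypot(x,y);u=np.arctan2(r,z)*np.array([x,y])/r
    return np.array([K[0,0]*u[0]+K[0,2],K[1,1]*u[1]+K[1,2]])
def tri(A):
    M=np.zeros((3,3));b=np.zeros(3)
    for c,px in A:
        o,d=ray(c,px);Q=np.eye(3)-np.outer(d,d);M+=Q;b+=Q@o
    return np.linalg.solve(M,b)
E
python3 - <<'E'
from h import *
np.set_printoptions(precision=3,suppress=True)
s=ctrl.observe();print(s)
for c in ['scene','side','wrist']:
    cv2.imwrite(f'pics/{c}0.png',eyes.get_image(c)); print(c,eyes.camera_params(c))
E
```

```text
{'t': 0.0, 'q': array([74.342, 23.949, -0.594, 92.485,  0.268, 63.638, -3.036]), 'joint_vel': array([ 0.087,  0.101,  0.019, -0.012, -0.114, -0.036, -0.023]), 'joint_torque': array([  0.002, -86.445,   0.68 , -43.489,   0.019,   0.007,   0.   ]), 'ee_pos': array([ 143.531, -607.957,  247.647]), 'orientation': array([[-0.   ,  0.23 , -0.973],
       [ 0.001, -0.973, -0.23 ],
       [-1.   , -0.001,  0.   ]]), 'ft_force': array([-0.175, -0.674, -0.285]), 'torque': array([-0.046,  0.005, -0.007]), 'opening': 1.0031821970161392}
scene {'intrinsics': array([[449.887,   0.   , 277.064],
       [  0.   , 449.887, 214.19 ],
       [  0.   ,   0.   ,   1.   ]]), 'cam_to_world': array([[ -0.862,   0.227,  -0.453,  45.476],
       [ -0.506,  -0.352,   0.787, 953.374],
       [  0.019,   0.908,   0.419, 607.236],
       [  0.   ,   0.   ,   0.   ,   1.   ]])}
side {'intrinsics': array([[471.246,   0.   , 278.851],
       [  0.   , 471.246, 205.739],
       [  0.   ,   0.   ,   1.   ]]), 'cam_to_world': array([[   0.881,    0.235,   -0.41 ,   99.967],
       [  -0.473,    0.419,   -0.775, -822.489],
       [  -0.01 ,    0.877,    0.48 ,  682.665],
       [   0.   ,    0.   ,    0.   ,    1.   ]])}
wrist {'intrinsics': array([[325.192,   0.   , 281.677],
       [  0.   , 325.192, 210.964],
       [  0.   ,   0.   ,   1.   ]]), 'hand_eye': array([[  -0.001,    0.285,   -0.958, -125.708],
       [   1.   ,   -0.   ,   -0.001,   -0.135],
       [  -0.   ,   -0.958,   -0.285,  -73.593],
       [   0.   ,    0.   ,    0.   ,    1.   ]])}
```

View pics/scene0.png

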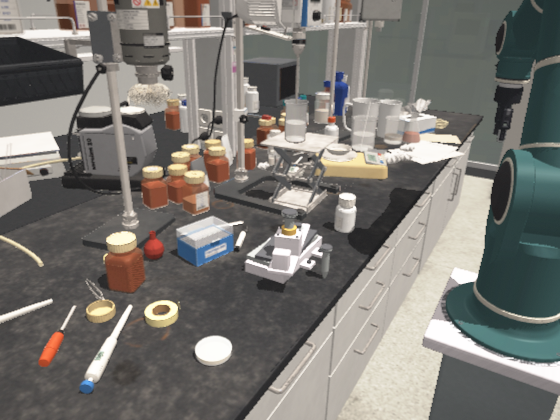

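View pics/side0.png

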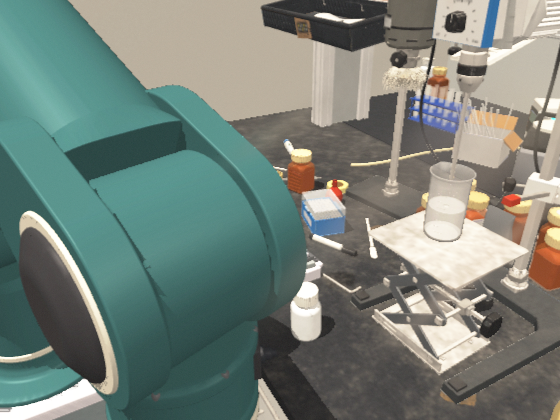

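Run:
```python
from h import *
for c in ['scene','side']:
    for n in ['guide_top','lug_top','pin_head_top','sleeve_top','swing_plate','base_block','bottle','dish','tape']:
        print(c,n,[(np.round(r['pixel'],1),round(r['confidence'],2)) for r in landmark_of(c,n)])
print(ctrl.observe()['t'])
```

```text
scene guide_top [(array([286. , 232.4]), 0.69)]
scene lug_top [(array([282.2, 248.7]), 0.57), (array([290.9, 223.7]), 0.52)]
scene pin_head_top [(array([289.2, 211. ]), 0.75), (array([324.5, 246.6]), 0.69)]
scene sleeve_top [(array([289.4, 222.1]), 0.68)]
scene swing_plate [(array([296.6, 230.8]), 0.88)]
scene base_block [(array([298. , 244.4]), 0.88)]
scene bottle [(array([341.6, 226.8]), 0.74)]
scene dish [(array([211.3, 355.9]), 0.59)]
scene tape [(array([163.2, 313.4]), 0.96)]
side guide_top []
side lug_top []
side pin_head_top []
side sleeve_top []
side swing_plate []
side base_block []
side bottle [(array([305.7, 331.5]), 0.75)]
side dish []
side tape []
1.05
```

The scene shows the bracket at about (285,255). The real pin head is near (290,212), and a second pin or bolt stands at (325,247). The arm blocks the side camera.

Run:
```python
from h import *
a=cv2.imread('pics/scene0.png');cv2.imwrite('pics/scene0z.png',cv2.resize(a[190:300,225:365],None,fx=5.7,fy=5.4,interpolation=2))
for n,px,z in [('guide',(286,232.4),109.5),('lug',(282.2,248.7),104.5),('pin',(289.2,211),168),('sleeve',(289.4,222.1),125.5),('piv?',(296.6,230.8),51.5),('base',(298,244.4),0),('bottle',(341.6,226.8),0),('dish',(211.3,355.9),0),('tape',(163.2,313.4),0),('pin2',(324.5,246.6),117.5),('pin2',(324.5,246.6),80)]:
    print(n,np.round(atz('scene',px,z)))
```

```text
guide [512.  97. 109.]
lug [484. 165. 104.]
pin [505.  96. 168.]
sleeve [517.  71. 126.]
piv? [547. -27.  52.]
base [550. -45.   0.]
bottle [ 490. -216.    0.]
dish [481. 437.   0.]
tape [650. 388.   0.]
pin2 [397. 125. 118.]
pin2 [423.  62.  80.]
```

View pics/scene0z.png

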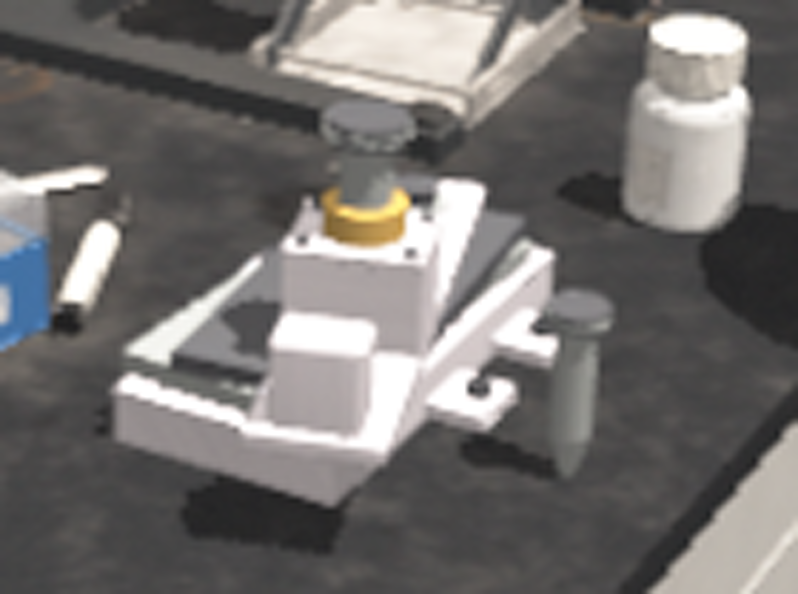

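View pics/wrist0.png

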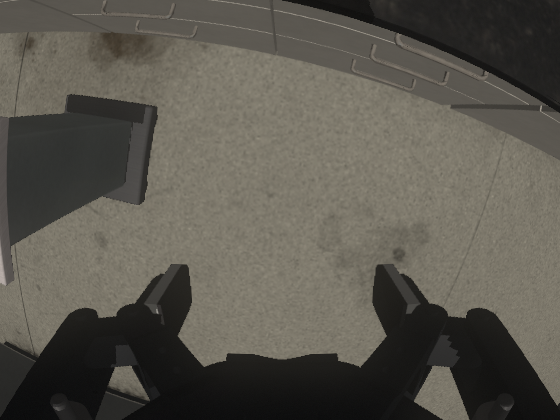

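Run:
```python
from h import *
a0=np.degrees(np.arctan2(-608,143.5));
ax=np.linspace(a0,22,21)
n=10
R=[624-(624-485)*min(1,(i/8)) for i in range(21)]
P=np.array([[r*np.cos(np.radians(a)),r*np.sin(np.radians(a))] for r,a in zip(R,ax)])
print(np.round(np.diff(P,axis=0)/10,1).tolist(), np.hypot(*np.diff(P,axis=0).T).max(), (22-a0)/20)
print('decoy base',atz('scene',(325.5,276),0), 'bottle', atz('scene',(345,230),0))
```

```text
[[4.6, 3.1], [4.2, 3.4], [3.8, 3.7], [3.3, 4.0], [2.8, 4.1], [2.3, 4.3], [1.9, 4.4], [1.4, 4.4], [2.4, 3.4], [2.1, 3.6], [1.8, 3.8], [1.4, 3.9], [1.1, 4.0], [0.7, 4.1], [0.4, 4.2], [0.0, 4.2], [-0.3, 4.2], [-0.7, 4.1], [-1.1, 4.0], [-1.4, 3.9]] 55.76320639867962 4.936004626244964
decoy base [414.29522721  63.56066316   0.        ] bottle [ 472.31885247 -201.24150436    0.        ]
```

Request:
{"name": "drive_tool", "arguments": {"series": [{"x": 4.0,"y": 2.7,"az": 0.08},{"x": 3.9,"y": 3.0,"az": 0.08},{"x": 3.6,"y": 3.4,"az": 0.08},{"x": 3.1,"y": 3.7,"az": 0.08},{"x": 2.7,"y": 4.0,"az": 0.08},{"x": 2.3,"y": 4.2,"az": 0.08},{"x": 1.9,"y": 4.3,"az": 0.08},{"x": 1.6,"y": 4.4,"az": 0.08},{"x": 2.2,"y": 3.6,"az": 0.08},{"x": 2.1,"y": 3.6,"az": 0.08}]}}

```text
invalid input at $.series[0]: expected keys x, y, z, ax, ay, az, fingers
```

Request:
{"name": "drive_tool", "arguments": {"series": [{"x": 2.0,"y": 3.8,"az": 0.08},{"x": 1.6,"y": 3.9,"az": 0.08},{"x": 1.3,"y": 4.0,"az": 0.08},{"x": 0.9,"y": 4.1,"az": 0.08},{"x": 0.5,"y": 4.2,"az": 0.08},{"x": 0.1,"y": 4.2,"az": 0.08},{"x": -0.3,"y": 4.2,"az": 0.08},{"x": -0.6,"y": 4.1,"az": 0.08},{"x": -0.9,"y": 4.0,"az": 0.08},{"x": -1.0,"y": 3.6,"az": 0.08}]}}

```text
invalid input at $.series[0]: expected keys x, y, z, ax, ay, az, fingers
```

Run:
```python
from h import *
s=ctrl.observe();print(s['t'],s['ee_pos'],np.round(s['orientation'],3),s['ft_force'])
ims={c:eyes.get_image(c) for c in ['wrist','side']}
for c in ims: cv2.imwrite(f'pics/{c}1.png',ims[c])
for c in ims:
    for n in ['guide_top','lug_top','pin_head_top','swing_plate']:
        print(c,n,[(np.round(r['pixel'],1),round(r['confidence'],2)) for r in landmark_of(c,n)])
s=ctrl.observe();print(s['t'],s['ee_pos'])
```

```text
1.05 [ 143.57471974 -608.27847624  248.24895468] [[-0.     0.23  -0.973]
 [ 0.    -0.973 -0.23 ]
 [-1.    -0.     0.   ]] [-0.60712277 -0.47356261 -0.33726922]
wrist guide_top []
wrist lug_top []
wrist pin_head_top []
wrist swing_plate []
side guide_top []
side lug_top []
side pin_head_top []
side swing_plate []
1.55 [ 143.60696094 -608.26057881  248.23633346]
```

View pics/wrist1.png

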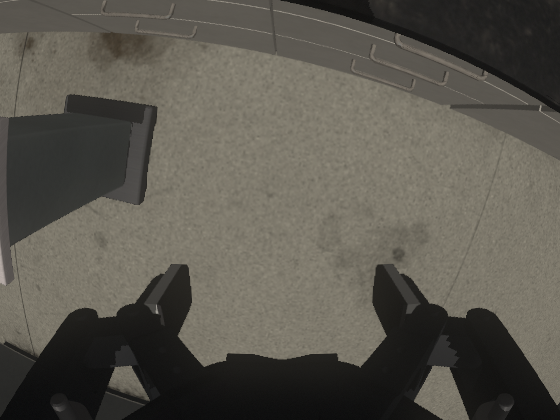

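View pics/side1.png

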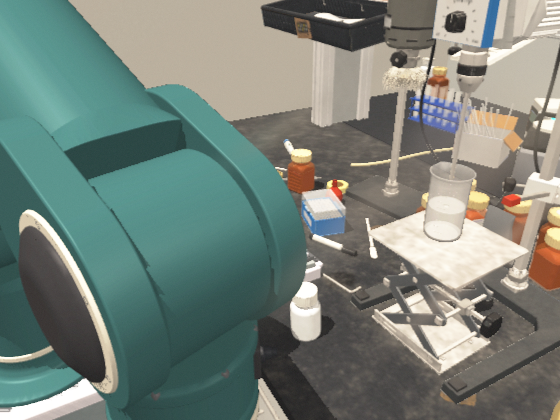

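The moves were refused because every key is required, so the arm did not move and the pictures are unchanged. I'll check where the lab jack is (free) and resend the moves with full rows.

Run:
```python
from h import *
for px,z in [((375,245),100),((437,285),100),((530,250),100),((440,215),100),((440,365),0),((375,315),0),((355,295),0)]: print(px,atz('side',px,z))
for px,z in [((262,140),100),((330,145),100),((335,205),0)]: print(px,atz('scene',px,z))
```

```text
(375, 245) [ 698.39863878 -146.96604359  100.        ]
(437, 285) [ 715.15376978 -318.30877144  100.        ]
(530, 250) [ 979.76555017 -326.03618546  100.        ]
(440, 215) [ 922.15687702 -118.37946264  100.        ]
(440, 365) [ 653.13171712 -409.43683232    0.        ]
(375, 315) [ 633.14966469 -243.36836282    0.        ]
(355, 295) [ 635.23896271 -169.85279025    0.        ]
(262, 140) [1022.179139   -604.65881514  100.        ]
(330, 145) [ 753.55009772 -697.53191922  100.        ]
(335, 205) [ 574.56312516 -359.16605886    0.        ]
```

Request:
{"name": "drive_tool", "arguments": {"series": [{"x": 4.0,"y": 2.7,"z": 0,"ax": 0,"ay": 0,"az": 0.08,"fingers": 1},{"x": 3.9,"y": 3.0,"z": 0,"ax": 0,"ay": 0,"az": 0.08,"fingers": 1},{"x": 3.6,"y": 3.4,"z": 0,"ax": 0,"ay": 0,"az": 0.08,"fingers": 1},{"x": 3.1,"y": 3.7,"z": 0,"ax": 0,"ay": 0,"az": 0.08,"fingers": 1},{"x": 2.7,"y": 4.0,"z": 0,"ax": 0,"ay": 0,"az": 0.08,"fingers": 1},{"x": 2.3,"y": 4.2,"z": 0,"ax": 0,"ay": 0,"az": 0.08,"fingers": 1},{"x": 1.9,"y": 4.3,"z": 0,"ax": 0,"ay": 0,"az": 0.08,"fingers": 1},{"x": 1.6,"y": 4.4,"z": 0,"ax": 0,"ay": 0,"az": 0.08,"fingers": 1},{"x": 2.2,"y": 3.6,"z": 0,"ax": 0,"ay": 0,"az": 0.08,"fingers": 1},{"x": 2.1,"y": 3.6,"z": 0,"ax": 0,"ay": 0,"az": 0.08,"fingers": 1}]}}

```text
t: 2.55
ee_pos: [418.2, -237.6, 248.6]
orientation: [[0.0, 0.86, -0.51], [-0.001, -0.51, -0.86], [-1.0, 0.001, 0.0]]
ft_force: [1.2, -0.7, 0.3]
opening: 0.998
```

Request:
{"name": "drive_tool", "arguments": {"series": [{"x": 2.0,"y": 3.8,"z": 0,"ax": 0,"ay": 0,"az": 0.08,"fingers": 1},{"x": 1.6,"y": 3.9,"z": 0,"ax": 0,"ay": 0,"az": 0.08,"fingers": 1},{"x": 1.3,"y": 4.0,"z": 0,"ax": 0,"ay": 0,"az": 0.08,"fingers": 1},{"x": 0.9,"y": 4.1,"z": 0,"ax": 0,"ay": 0,"az": 0.08,"fingers": 1},{"x": 0.5,"y": 4.2,"z": 0,"ax": 0,"ay": 0,"az": 0.08,"fingers": 1},{"x": 0.1,"y": 4.2,"z": 0,"ax": 0,"ay": 0,"az": 0.08,"fingers": 1},{"x": -0.3,"y": 4.2,"z": 0,"ax": 0,"ay": 0,"az": 0.08,"fingers": 1},{"x": -0.6,"y": 4.1,"z": 0,"ax": 0,"ay": 0,"az": 0.08,"fingers": 1},{"x": -0.9,"y": 4.0,"z": 0,"ax": 0,"ay": 0,"az": 0.08,"fingers": 1},{"x": -0.5,"y": 3.6,"z": 0,"ax": 0,"ay": 0,"az": 0.08,"fingers": 1}]}}

```text
t: 3.55
ee_pos: [457.8, 163.6, 248.5]
orientation: [[0.0, 0.965, 0.262], [-0.0, 0.262, -0.965], [-1.0, 0.0, 0.0]]
ft_force: [1.4, -0.4, -0.6]
opening: 0.998
```

Run:
```python
from h import *
s=ctrl.observe();print(s['t'],s['ee_pos'],np.round(s['orientation'],3),s['ft_force'])
ims={c:eyes.get_image(c) for c in ['wrist','side']}
for c in ims: cv2.imwrite(f'pics/{c}2.png',ims[c])
Z=dict(guide_top=109.5,lug_top=104.5,pin_head_top=168,swing_plate=51.5,sleeve_top=125.5)
for c in ['wrist']:
    for n in Z:
        for r in landmark_of(c,n): print(c,n,np.round(r['pixel'],1),round(r['confidence'],2),np.round(atz(c,r['pixel'],Z[n]),1))
s=ctrl.observe();print(s['t'],s['ee_pos'])
```

```text
3.55 [457.80192028 163.58432151 248.51030722] [[ 0.     0.965  0.262]
 [-0.     0.262 -0.965]
 [-1.     0.     0.   ]] [ 1.3505242  -0.44124108 -0.63601196]
wrist guide_top [312.6 291. ] 0.68 [509.3  89.9 109.5]
wrist lug_top [309.9 199.4] 0.68 [482.1 171.3 104.5]
wrist lug_top [321.3 323.4] 0.48 [531.2  50.3 104.5]
wrist pin_head_top [320.8 323.1] 0.88 [509.4  92.5 168. ]
wrist pin_head_top [217.8 275.6] 0.78 [424.7 113.4 168. ]
wrist swing_plate [310.3 350. ] 0.69 [548.9 -32.   51.5]
wrist sleeve_top [312.3 294.5] 0.71 [506.3  91.7 125.5]
3.9 [458.86829113 160.69078755 248.21507612]
```

View pics/wrist2.png

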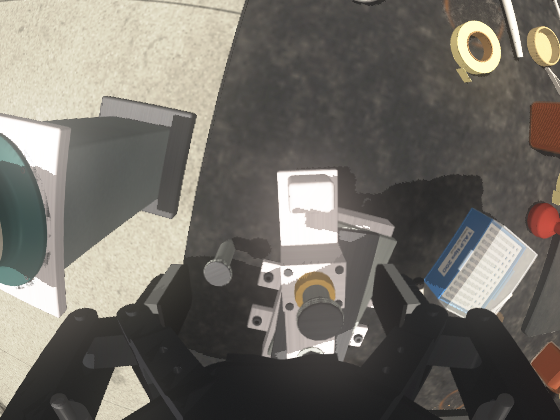

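View pics/side2.png

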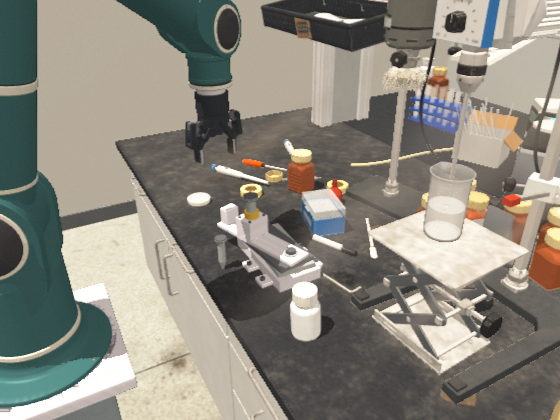

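The wrist view shows the lug top at (310,199), the guide at (313,291), the pin head at (321,320), and the decoy pin at (218,270). The bracket is clear of everything. In the world frame the pivot is about (549,-32), the lug (482,171) and the plate angle 108°. I'll straddle the lug.

Request:
{"name": "drive_tool", "arguments": {"series": [{"x": 0.5,"y": 0.4,"z": 0,"ax": 0,"ay": 0,"az": 0.01,"fingers": 0.45},{"x": 0.5,"y": 0.4,"z": 0,"ax": 0,"ay": 0,"az": 0.01,"fingers": 0.45},{"x": 0.5,"y": 0.4,"z": -1,"ax": 0,"ay": 0,"az": 0.01,"fingers": 0.45},{"x": 0.4,"y": 0.3,"z": -1,"ax": 0,"ay": 0,"az": 0.01,"fingers": 0.45},{"x": 0.2,"y": 0,"z": -1,"ax": 0,"ay": 0,"az": 0.01,"fingers": 0.45},{"x": 0,"y": 0,"z": -1,"ax": 0,"ay": 0,"az": 0,"fingers": 0.45},{"x": 0,"y": 0,"z": -1,"ax": 0,"ay": 0,"az": 0,"fingers": 0.45},{"x": 0,"y": 0,"z": -1,"ax": 0,"ay": 0,"az": 0,"fingers": 0.45},{"x": 0,"y": 0,"z": 0,"ax": 0,"ay": 0,"az": 0,"fingers": 0.45},{"x": 0,"y": 0,"z": 0,"ax": 0,"ay": 0,"az": 0,"fingers": 0.45}]}}

```text
t: 4.9
ee_pos: [479.5, 176.8, 188.3]
orientation: [[-0.0, 0.952, 0.306], [-0.0, 0.306, -0.952], [-1.0, -0.0, -0.0]]
ft_force: [-0.2, -0.4, 0.2]
opening: 0.725
```

```bash
cat > look.py <<'E'
from h import *
import sys
tag=sys.argv[1]
s=ctrl.observe();print(s['t'],s['ee_pos'],np.round(s['orientation'],3).tolist(),s['ft_force'],s['opening'],ctrl.tip_extent)
ims={c:eyes.get_image(c) for c in ['wrist','side','scene']}
w,sd,sc=ims['wrist'],ims['side'],ims['scene']
a=cv2.resize(w[100:400,130:430],(400,400));b=cv2.resize(sd[165:305,175:355],(400,311),interpolation=2);c=cv2.resize(sc[190:300,225:365],(400,314),interpolation=2)
o=np.zeros((600,800,3),np.uint8);o[:400,:400]=a;o[:311,400:]=b[:311];o[311:600,400:]=c[:289]
cv2.imwrite(f'pics/m{tag}.png',o)
Z=dict(lug_top=104.5,pin_head_top=168)
for c in (sys.argv[2].split(',') if len(sys.argv)>2 else []):
    for n in Z:
        for r in landmark_of(c,n): print(c,n,np.round(r['pixel'],1),round(r['confidence'],2),np.round(atz(c,r['pixel'],Z[n]),1))
E
python3 look.py 3 wrist,side
```

```text
4.9 [479.52147674 176.78019248 188.25789059] [[-0.0, 0.952, 0.306], [-0.0, 0.306, -0.952], [-1.0, -0.0, -0.0]] [-0.15636591 -0.39943779  0.18158212] 0.7245502183464742 17.0
wrist lug_top [281.6 230. ] 0.55 [481.8 173.6 104.5]
side lug_top [230.9 205.6] 0.78 [487.  171.6 104.5]
side pin_head_top [249.1 191.8] 0.68 [510.1 104.9 168. ]
side pin_head_top [219.4 237.8] 0.5 [370.4 -52.  168. ]
```

View pics/m3.png

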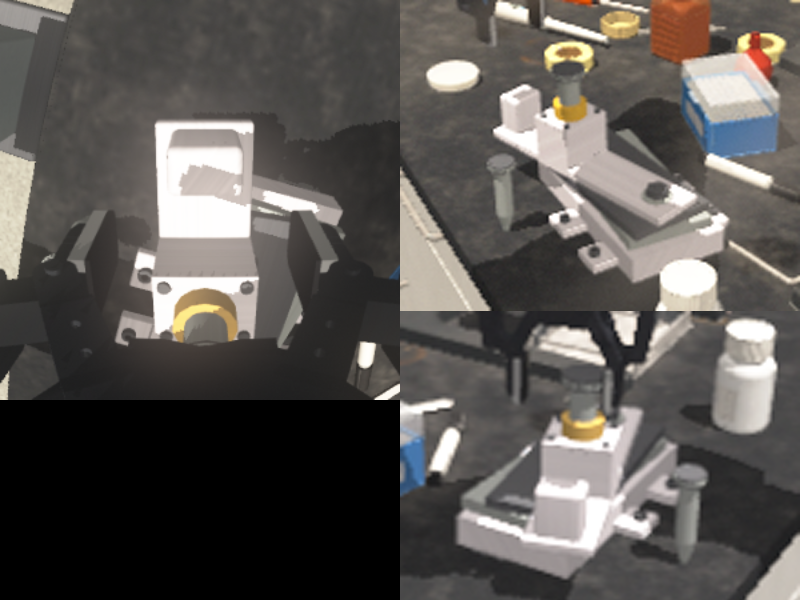

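Run:
```python
from h import *
T=np.array([479.5,176.8,171.])
y=np.array([.952,.306,0])
for c in ['side','scene','wrist']:
    for nm,P in [('tipL',T-31*y),('tipR',T+31*y),('lug',np.array([482,172,104.5])),('head',np.array([509,91,168]))]:
        print(c,nm,proj(c,P))
```

```text
side tipL [216.05930607 186.10165817]
side tipR [235.06956657 178.14248289]
side lug [229.02494698 205.98925713]
side head [251.14924312 194.21917053]
scene tipL [295.70272296 226.65442841]
scene tipR [268.16900601 223.46398295]
scene lug [281.25153023 250.2543282 ]
scene head [289.01772171 209.87461215]
wrist tipL [217.07458219 268.41339898]
wrist tipR [341.76560886 268.51631769]
wrist lug [281.28794235 232.29478278]
wrist head [282.70731507 389.93541284]
```

Request:
{"name": "drive_tool", "arguments": {"series": [{"x": 0,"y": 0,"z": -1.5,"ax": 0,"ay": 0,"az": 0.0,"fingers": 0.45},{"x": 0,"y": 0,"z": -1.5,"ax": 0,"ay": 0,"az": 0,"fingers": 0.45},{"x": 0,"y": 0,"z": -1.5,"ax": 0,"ay": 0,"az": 0,"fingers": 0.45},{"x": 0.1,"y": 0,"z": -1.2,"ax": 0,"ay": 0,"az": 0,"fingers": 0.45},{"x": 0.1,"y": 0,"z": -1.2,"ax": 0,"ay": 0,"az": 0,"fingers": 0.45},{"x": 0,"y": 0,"z": -1.2,"ax": 0,"ay": 0,"az": 0,"fingers": 0.45},{"x": 0,"y": 0,"z": -1,"ax": 0,"ay": 0,"az": 0,"fingers": 0.45},{"x": 0,"y": 0,"z": -0.8,"ax": 0,"ay": 0,"az": 0,"fingers": 0.45},{"x": 0,"y": 0,"z": 0,"ax": 0,"ay": 0,"az": 0,"fingers": 0.45},{"x": 0,"y": 0,"z": 0,"ax": 0,"ay": 0,"az": 0,"fingers": 0.45}]}}

```text
t: 6.25
ee_pos: [481.7, 176.9, 89.4]
orientation: [[0.0, 0.952, 0.306], [0.0, 0.306, -0.952], [-1.0, 0.0, -0.0]]
ft_force: [0.8, -0.7, -0.0]
opening: 0.728
```

```bash
python3 look.py 4 side,scene
```

```text
6.25 [481.66142512 176.87254312  89.41013381] [[0.0, 0.952, 0.306], [0.0, 0.306, -0.952], [-1.0, 0.0, -0.0]] [ 0.79549092 -0.65845704 -0.03259712] 0.7282146635941249 17.0
side lug_top [229.7 203.5] 0.64 [488.8 183.5 104.5]
side pin_head_top [250.8 192.7] 0.61 [511.7  98.6 168. ]
scene lug_top [279.9 249.7] 0.86 [485.9 171.4 104.5]
scene pin_head_top [326.  248.2] 0.53 [355.  215.1 168. ]
```

View pics/m4.png

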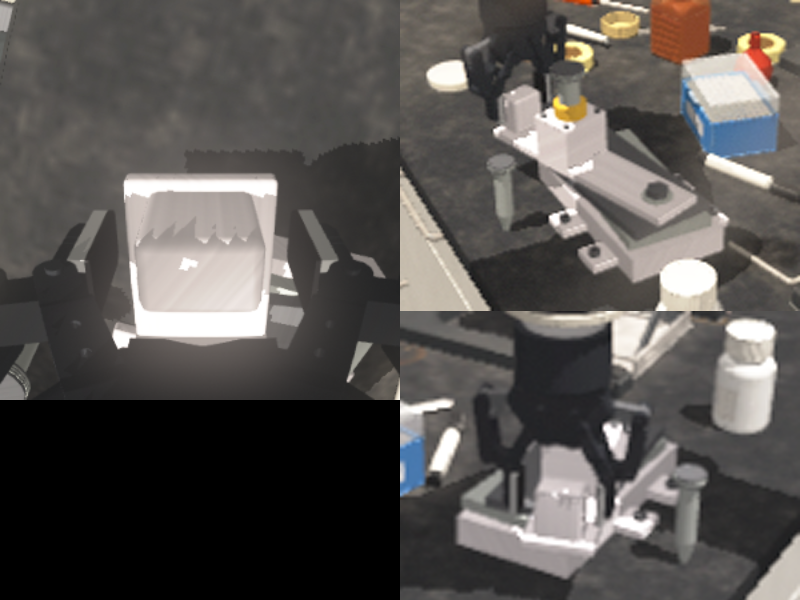

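The jaws straddle the lug evenly (lug centre at about (200,250) in the wrist crop, a pad on each side), and the decoy and pin are clear. I'll start pushing along the arc.

Request:
{"name": "drive_tool", "arguments": {"series": [{"x": 0.28,"y": 0.09,"z": 0,"ax": 0,"ay": 0,"az": -0.0137,"fingers": 0.45},{"x": 0.28,"y": 0.09,"z": 0,"ax": 0,"ay": 0,"az": -0.0137,"fingers": 0.45},{"x": 0.29,"y": 0.08,"z": 0,"ax": 0,"ay": 0,"az": -0.0137,"fingers": 0.45},{"x": 0.29,"y": 0.08,"z": 0,"ax": 0,"ay": 0,"az": -0.0137,"fingers": 0.45},{"x": 0.29,"y": 0.08,"z": 0,"ax": 0,"ay": 0,"az": -0.0137,"fingers": 0.45},{"x": 0.29,"y": 0.07,"z": 0,"ax": 0,"ay": 0,"az": -0.0137,"fingers": 0.45},{"x": 0.29,"y": 0.07,"z": 0,"ax": 0,"ay": 0,"az": -0.0137,"fingers": 0.45},{"x": 0.29,"y": 0.07,"z": 0,"ax": 0,"ay": 0,"az": -0.0137,"fingers": 0.45},{"x": 0.29,"y": 0.06,"z": 0,"ax": 0,"ay": 0,"az": -0.0137,"fingers": 0.45},{"x": 0.29,"y": 0.06,"z": 0,"ax": 0,"ay": 0,"az": -0.0137,"fingers": 0.45}]}}

```text
t: 7.6
ee_pos: [509.9, 183.8, 89.0]
orientation: [[-0.002, 0.985, 0.172], [-0.001, 0.172, -0.985], [-1.0, -0.002, 0.001]]
ft_force: [-5.7, -4.4, 4.4]
opening: 0.726
```

```bash
cat > lk.py <<'E'
from h import *
import sys
tag=sys.argv[1]
s=ctrl.observe();P=np.array(s['ee_pos']);d=P[:2]-[549,-32];y=np.array(s['orientation'])[:2,1]
th=np.arctan2(d[1],d[0]); 
print(round(s['t'],2),P.round(1),'r',np.hypot(*d).round(1),'tcpang',np.degrees(th).round(2),'lugang(if left pad contact)',np.degrees(th-11/218).round(2),'yaw',np.degrees(np.arctan2(y[1],y[0])).round(2),'F',np.round(s['ft_force'],1),'tangF',np.round(np.dot(s['ft_force'][:2],y),1),round(s['opening'],3))
sd=eyes.get_image('side')
o=cv2.resize(sd[165:265,195:315],(720,600),interpolation=2)
cv2.imwrite(f'pics/s{tag}.png',o)
for r in landmark_of('side','pin_head_top'): print(np.round(r['pixel'],1),round(r['confidence'],2))
for r in landmark_of('side','sleeve_top'): print('sl',np.round(r['pixel'],1),round(r['confidence'],2))
E
python3 lk.py 5
```

```text
7.6 [509.9 183.8  89. ] r 219.3 tcpang 100.28 lugang(if left pad contact) 97.39 yaw 9.9 F [-5.7 -4.4  4.4] tangF -6.3 0.726
[255.  190.9] 0.79
[218.5 236.8] 0.74
sl [250.5 206.4] 0.58
```

View pics/s5.png

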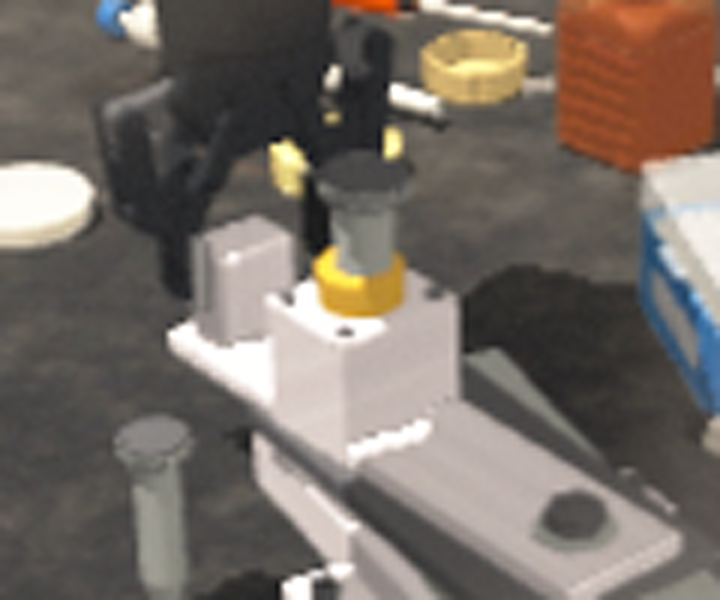

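In the side crop the finger pushes the lug, which has turned about 5°. The pin head is still high (at (365,180), with the shank clearly visible above the brass). I'll continue pushing.

Request:
{"name": "drive_tool", "arguments": {"series": [{"x": 0.2,"y": 0.035,"z": 0,"ax": 0,"ay": 0,"az": -0.0091,"fingers": 0.45},{"x": 0.2,"y": 0.035,"z": 0,"ax": 0,"ay": 0,"az": -0.0091,"fingers": 0.45},{"x": 0.2,"y": 0.035,"z": 0,"ax": 0,"ay": 0,"az": -0.0091,"fingers": 0.45},{"x": 0.2,"y": 0.03,"z": 0,"ax": 0,"ay": 0,"az": -0.0091,"fingers": 0.45},{"x": 0.2,"y": 0.03,"z": 0,"ax": 0,"ay": 0,"az": -0.0091,"fingers": 0.45},{"x": 0.2,"y": 0.025,"z": 0,"ax": 0,"ay": 0,"az": -0.0091,"fingers": 0.45},{"x": 0.2,"y": 0.025,"z": 0,"ax": 0,"ay": 0,"az": -0.0091,"fingers": 0.45},{"x": 0.2,"y": 0.02,"z": 0,"ax": 0,"ay": 0,"az": -0.0091,"fingers": 0.45},{"x": 0.2,"y": 0.02,"z": 0,"ax": 0,"ay": 0,"az": -0.0091,"fingers": 0.45},{"x": 0.2,"y": 0.02,"z": 0,"ax": 0,"ay": 0,"az": -0.0091,"fingers": 0.45}]}}

```text
t: 8.75
ee_pos: [529.8, 186.5, 89.0]
orientation: [[-0.002, 0.997, 0.082], [-0.001, 0.082, -0.997], [-1.0, -0.002, 0.001]]
ft_force: [-7.1, -5.6, 4.5]
opening: 0.724
```

```bash
sed -i "s/th-11/th+11/" lk.py; python3 lk.py 6
```

```text
8.75 [529.8 186.5  89. ] r 219.3 tcpang 95.02 lugang(if left pad contact) 97.91 yaw 4.71 F [-7.1 -5.6  4.5] tangF -7.5 0.724
[258.3 196.4] 0.76
[217.8 238.3] 0.64
sl [254.2 207. ] 0.58
```

View pics/s6.png

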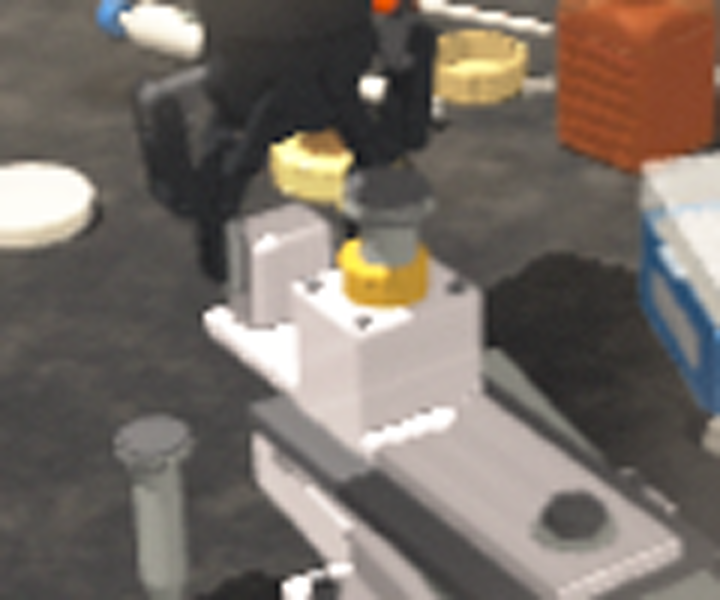

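The pin has dropped through the middle plate: the head-to-sleeve gap shrank and the head row went from 191 to 196. I'll take smaller steps to find the hidden hole.

Request:
{"name": "drive_tool", "arguments": {"series": [{"x": 0.12,"y": 0.011,"z": 0,"ax": 0,"ay": 0,"az": -0.0055,"fingers": 0.45},{"x": 0.12,"y": 0.011,"z": 0,"ax": 0,"ay": 0,"az": -0.0055,"fingers": 0.45},{"x": 0.12,"y": 0.01,"z": 0,"ax": 0,"ay": 0,"az": -0.0055,"fingers": 0.45},{"x": 0.12,"y": 0.01,"z": 0,"ax": 0,"ay": 0,"az": -0.0055,"fingers": 0.45},{"x": 0.12,"y": 0.009,"z": 0,"ax": 0,"ay": 0,"az": -0.0055,"fingers": 0.45},{"x": 0.12,"y": 0.008,"z": 0,"ax": 0,"ay": 0,"az": -0.0055,"fingers": 0.45},{"x": 0.12,"y": 0.007,"z": 0,"ax": 0,"ay": 0,"az": -0.0055,"fingers": 0.45},{"x": 0.12,"y": 0.007,"z": 0,"ax": 0,"ay": 0,"az": -0.0055,"fingers": 0.45},{"x": 0.12,"y": 0.006,"z": 0,"ax": 0,"ay": 0,"az": -0.0055,"fingers": 0.45},{"x": 0.12,"y": 0.005,"z": 0,"ax": 0,"ay": 0,"az": -0.0055,"fingers": 0.45}]}}

```text
t: 9.9
ee_pos: [541.8, 187.3, 88.9]
orientation: [[-0.002, 1.0, 0.027], [-0.001, 0.027, -1.0], [-1.0, -0.002, 0.001]]
ft_force: [-6.1, -4.6, 3.6]
opening: 0.727
```

```bash
python3 lk.py 7
```

```text
9.9 [541.8 187.3  88.9] r 219.4 tcpang 91.88 lugang(if left pad contact) 94.77 yaw 1.57 F [-6.1 -4.6  3.6] tangF -6.3 0.727
[262.4 194.2] 0.68
[219.1 237.2] 0.56
sl [258.4 202.8] 0.54
```

View pics/s7.png

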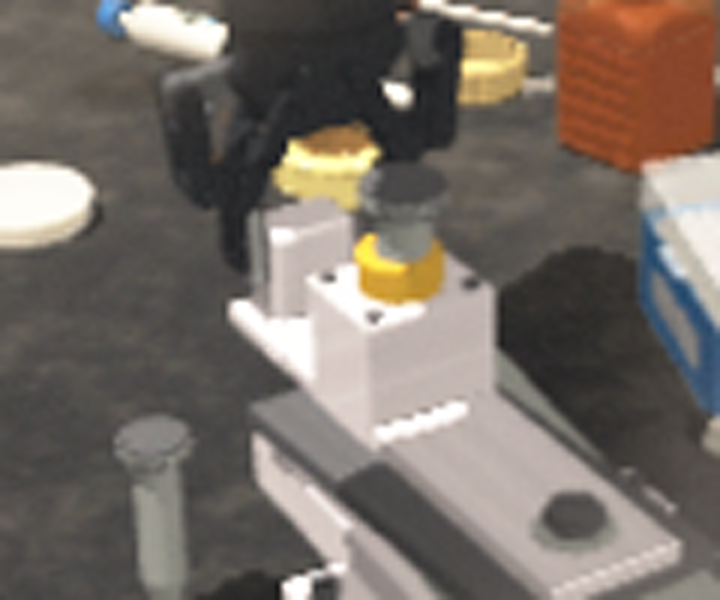

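The head-to-brass gap has not changed, so the pin is riding on the bottom plate. I'll continue.

Request:
{"name": "drive_tool", "arguments": {"series": [{"x": 0.12,"y": 0.004,"z": 0,"ax": 0,"ay": 0,"az": -0.0055,"fingers": 0.45},{"x": 0.12,"y": 0.003,"z": 0,"ax": 0,"ay": 0,"az": -0.0055,"fingers": 0.45},{"x": 0.12,"y": 0.003,"z": 0,"ax": 0,"ay": 0,"az": -0.0055,"fingers": 0.45},{"x": 0.12,"y": 0.002,"z": 0,"ax": 0,"ay": 0,"az": -0.0055,"fingers": 0.45},{"x": 0.12,"y": 0.002,"z": 0,"ax": 0,"ay": 0,"az": -0.0055,"fingers": 0.45},{"x": 0.12,"y": 0.001,"z": 0,"ax": 0,"ay": 0,"az": -0.0055,"fingers": 0.45},{"x": 0.12,"y": 0.001,"z": 0,"ax": 0,"ay": 0,"az": -0.0055,"fingers": 0.45},{"x": 0.12,"y": 0,"z": 0,"ax": 0,"ay": 0,"az": -0.0055,"fingers": 0.45},{"x": 0.12,"y": -0.001,"z": 0,"ax": 0,"ay": 0,"az": -0.0055,"fingers": 0.45},{"x": 0.12,"y": -0.001,"z": 0,"ax": 0,"ay": 0,"az": -0.0055,"fingers": 0.45}]}}

```text
t: 11.05
ee_pos: [553.7, 187.4, 88.9]
orientation: [[-0.002, 1.0, -0.028], [-0.001, -0.028, -1.0], [-1.0, -0.002, 0.001]]
ft_force: [-7.1, -4.3, 2.4]
opening: 0.725
```

```bash
python3 lk.py 8
```

```text
11.05 [553.7 187.4  88.9] r 219.5 tcpang 88.78 lugang(if left pad contact) 91.67 yaw -1.58 F [-7.1 -4.3  2.4] tangF -7.0 0.725
[219.9 236.8] 0.82
[262.7 194.5] 0.49
sl [258.7 204.8] 0.56
```

View pics/s8.png

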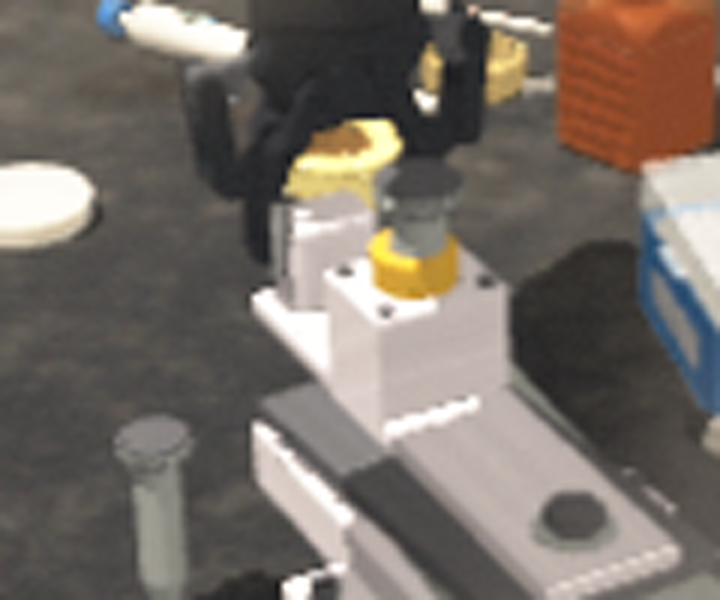

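The gap is unchanged and the middle plate has begun to follow. I'll continue.

Request:
{"name": "drive_tool", "arguments": {"series": [{"x": 0.12,"y": -0.002,"z": 0,"ax": 0,"ay": 0,"az": -0.0055,"fingers": 0.45},{"x": 0.12,"y": -0.003,"z": 0,"ax": 0,"ay": 0,"az": -0.0055,"fingers": 0.45},{"x": 0.12,"y": -0.003,"z": 0,"ax": 0,"ay": 0,"az": -0.0055,"fingers": 0.45},{"x": 0.12,"y": -0.004,"z": 0,"ax": 0,"ay": 0,"az": -0.0055,"fingers": 0.45},{"x": 0.12,"y": -0.005,"z": 0,"ax": 0,"ay": 0,"az": -0.0055,"fingers": 0.45},{"x": 0.12,"y": -0.005,"z": 0,"ax": 0,"ay": 0,"az": -0.0055,"fingers": 0.45},{"x": 0.12,"y": -0.006,"z": 0,"ax": 0,"ay": 0,"az": -0.0055,"fingers": 0.45},{"x": 0.12,"y": -0.007,"z": 0,"ax": 0,"ay": 0,"az": -0.0055,"fingers": 0.45},{"x": 0.12,"y": -0.007,"z": 0,"ax": 0,"ay": 0,"az": -0.0055,"fingers": 0.45},{"x": 0.12,"y": -0.008,"z": 0,"ax": 0,"ay": 0,"az": -0.0055,"fingers": 0.45}]}}

```text
t: 12.2
ee_pos: [565.7, 187.1, 88.9]
orientation: [[-0.002, 0.997, -0.082], [-0.001, -0.082, -0.997], [-1.0, -0.002, 0.001]]
ft_force: [-6.6, -4.2, 2.2]
opening: 0.726
```

```bash
python3 lk.py 9
```

```text
12.2 [565.7 187.1  88.9] r 219.8 tcpang 85.64 lugang(if left pad contact) 88.53 yaw -4.72 F [-6.6 -4.2  2.2] tangF -6.2 0.726
[268.6 200.2] 0.59
[217.  236.4] 0.59
sl [265.2 203.5] 0.4
```

View pics/s9.png

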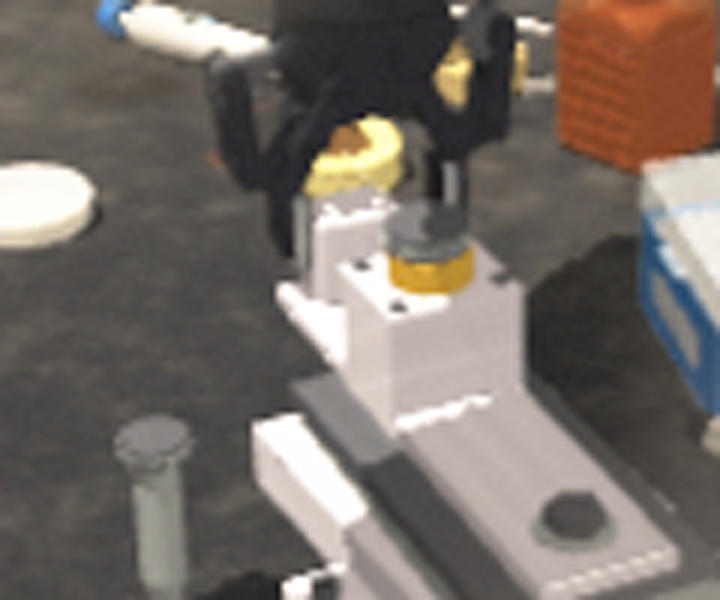

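The pin has dropped into the hidden hole: the head now sits just above the brass sleeve at (430,225). I'll back the finger off the lug and rise.

Request:
{"name": "drive_tool", "arguments": {"series": [{"x": -0.3,"y": 0.0,"z": 0,"ax": 0,"ay": 0,"az": 0,"fingers": 0.45},{"x": -0.4,"y": 0.0,"z": 0,"ax": 0,"ay": 0,"az": 0,"fingers": 0.45},{"x": -0.4,"y": 0.0,"z": 0,"ax": 0,"ay": 0,"az": 0,"fingers": 0.45},{"x": 0,"y": 0,"z": 1,"ax": 0,"ay": 0,"az": 0,"fingers": 0.45},{"x": 0,"y": 0,"z": 2,"ax": 0,"ay": 0,"az": 0,"fingers": 0.45},{"x": 0,"y": 0,"z": 2,"ax": 0,"ay": 0,"az": 0,"fingers": 0.45},{"x": 0,"y": 0,"z": 2,"ax": 0,"ay": 0,"az": 0,"fingers": 0.45},{"x": 0,"y": 0,"z": 2,"ax": 0,"ay": 0,"az": 0,"fingers": 0.45},{"x": 0,"y": 0,"z": 2,"ax": 0,"ay": 0,"az": 0,"fingers": -1},{"x": 0,"y": 0,"z": 2,"ax": 0,"ay": 0,"az": 0,"fingers": -1}]}}

```text
t: 13.35
ee_pos: [555.4, 187.6, 221.0]
orientation: [[0.001, 0.997, -0.082], [0.0, -0.082, -0.997], [-1.0, 0.001, -0.0]]
ft_force: [0.2, -0.1, -0.6]
opening: 0.395
```

```bash
sed -i 's/pin_head_top=168/pin_head_top=138.0/' look.py; python3 look.py 10 wrist,side,scene
```

```text
13.35 [555.40508556 187.61796108 221.02031685] [[0.001, 0.997, -0.082], [0.0, -0.082, -0.997], [-1.0, 0.001, -0.0]] [ 0.2006508  -0.1311788  -0.58871668] 0.3952697050346214 17.0
wrist lug_top [278.9 216.9] 0.94 [554.1 183.9 104.5]
wrist pin_head_top [288. 329.] 0.72 [554.1 101.9 138. ]
side lug_top [257.5 197.2] 0.83 [566.8 179.9 104.5]
side pin_head_top [218.9 235. ] 0.66 [389.5   4.  138. ]
side pin_head_top [267.4 201.5] 0.64 [551.   89.5 138. ]
scene lug_top [249.  242.4] 0.64 [564.6 180.1 104.5]
scene lug_top [271.1 224.1] 0.19 [571.5  68.5 104.5]
scene pin_head_top [324.6 248.3] 0.61 [378.5 166.7 138. ]
scene pin_head_top [270.2 216. ] 0.58 [561.8  89.7 138. ]
```

View pics/m10.png

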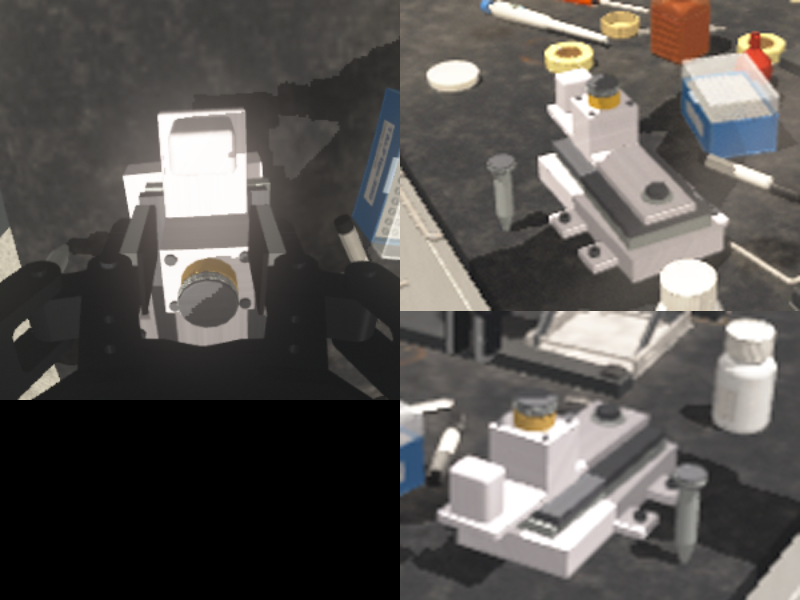

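The head is at about (553,99) and rests near the sleeve, with the plates close to in line. I'll move over it with the fingers shut.

Request:
{"name": "drive_tool", "arguments": {"series": [{"x": 0,"y": -1,"z": 0,"ax": 0,"ay": 0,"az": 0,"fingers": -1},{"x": 0,"y": -2,"z": 0,"ax": 0,"ay": 0,"az": 0,"fingers": -1},{"x": -0.2,"y": -2.5,"z": 0,"ax": 0,"ay": 0,"az": 0,"fingers": -1},{"x": 0,"y": -2,"z": 0,"ax": 0,"ay": 0,"az": 0,"fingers": -1},{"x": 0,"y": -1.3,"z": -1,"ax": 0,"ay": 0,"az": 0,"fingers": -1},{"x": 0,"y": 0,"z": -1.5,"ax": 0,"ay": 0,"az": 0,"fingers": -1},{"x": 0,"y": 0,"z": -1.5,"ax": 0,"ay": 0,"az": 0,"fingers": -1},{"x": 0,"y": 0,"z": -1,"ax": 0,"ay": 0,"az": 0,"fingers": -1},{"x": 0,"y": 0,"z": 0,"ax": 0,"ay": 0,"az": 0,"fingers": -1},{"x": 0,"y": 0,"z": 0,"ax": 0,"ay": 0,"az": 0,"fingers": -1}]}}

```text
t: 14.8
ee_pos: [553.3, 100.2, 169.1]
orientation: [[-0.001, 0.997, -0.081], [0.0, -0.081, -0.997], [-1.0, -0.001, -0.0]]
ft_force: [1.2, -0.0, 1.0]
opening: 0.0
```

```bash
python3 look.py 11 side
python3 - <<'E'
import cv2
a=cv2.imread('pics/m11.png');cv2.imwrite('pics/m11z.png',a)
E
```

```text
14.8 [553.29842547 100.24238932 169.08248557] [[-0.001, 0.997, -0.081], [0.0, -0.081, -0.997], [-1.0, -0.001, -0.0]] [ 1.22385398 -0.01537578  1.01868211] 0.0001887957934195627 17.0
side lug_top [255.1 196.8] 0.66 [562.2 185.1 104.5]
side pin_head_top [218.3 233.8] 0.65 [390.2   9.2 138. ]
side pin_head_top [265.1 202.3] 0.64 [544.2  88.6 138. ]
```

View pics/m11.png

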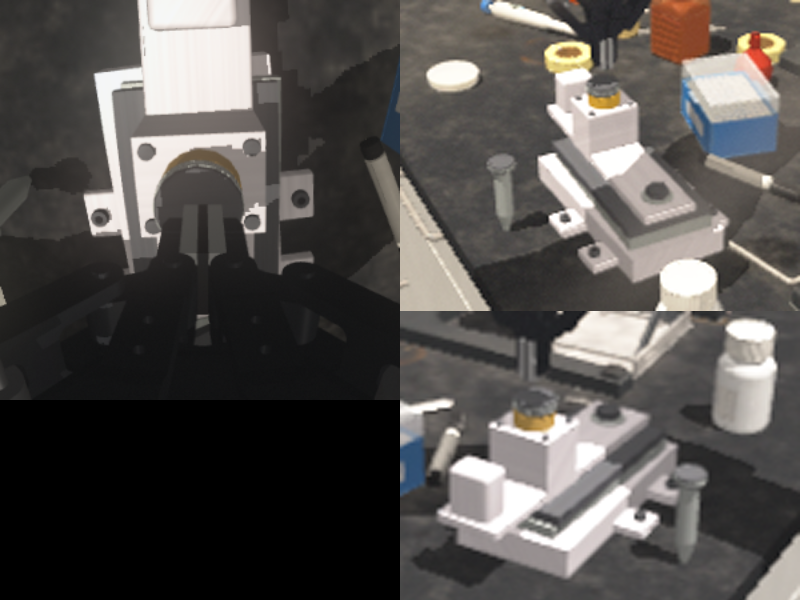

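Request:
{"name": "drive_tool", "arguments": {"series": [{"x": 0,"y": -0.05,"z": -0.12,"ax": 0,"ay": 0,"az": 0,"fingers": -1},{"x": 0,"y": 0,"z": -0.12,"ax": 0,"ay": 0,"az": 0,"fingers": -1},{"x": 0,"y": 0,"z": -0.12,"ax": 0,"ay": 0,"az": 0,"fingers": -1},{"x": 0,"y": 0,"z": -0.12,"ax": 0,"ay": 0,"az": 0,"fingers": -1},{"x": 0,"y": 0,"z": -0.12,"ax": 0,"ay": 0,"az": 0,"fingers": -1},{"x": 0,"y": 0,"z": -0.12,"ax": 0,"ay": 0,"az": 0,"fingers": -1},{"x": 0,"y": 0,"z": -0.12,"ax": 0,"ay": 0,"az": 0,"fingers": -1},{"x": 0,"y": 0,"z": -0.12,"ax": 0,"ay": 0,"az": 0,"fingers": -1},{"x": 0,"y": 0,"z": -0.12,"ax": 0,"ay": 0,"az": 0,"fingers": -1},{"x": 0,"y": 0,"z": -0.12,"ax": 0,"ay": 0,"az": 0,"fingers": -1}]}}

```text
t: 16.05
ee_pos: [553.4, 99.0, 157.2]
orientation: [[-0.0, 0.997, -0.082], [-0.0, -0.082, -0.997], [-1.0, -0.0, 0.0]]
ft_force: [0.4, -0.8, -0.5]
opening: -0.002
```

Request:
{"name": "drive_tool", "arguments": {"series": [{"x": 0,"y": 0,"z": -0.05,"ax": 0,"ay": 0,"az": 0,"fingers": -1},{"x": 0,"y": 0,"z": -0.05,"ax": 0,"ay": 0,"az": 0,"fingers": -1},{"x": 0,"y": 0,"z": -0.05,"ax": 0,"ay": 0,"az": 0,"fingers": -1},{"x": 0,"y": 0,"z": -0.05,"ax": 0,"ay": 0,"az": 0,"fingers": -1},{"x": 0,"y": 0,"z": -0.05,"ax": 0,"ay": 0,"az": 0,"fingers": -1},{"x": 0,"y": 0,"z": -0.05,"ax": 0,"ay": 0,"az": 0,"fingers": -1},{"x": 0,"y": 0,"z": -0.05,"ax": 0,"ay": 0,"az": 0,"fingers": -1},{"x": 0,"y": 0,"z": -0.05,"ax": 0,"ay": 0,"az": 0,"fingers": -1},{"x": 0,"y": 0,"z": 0,"ax": 0,"ay": 0,"az": 0,"fingers": -1},{"x": 0,"y": 0,"z": 0,"ax": 0,"ay": 0,"az": 0,"fingers": -1}]}}

```text
t: 17.05
ee_pos: [553.4, 99.0, 153.3]
orientation: [[-0.0, 0.997, -0.082], [-0.0, -0.082, -0.997], [-1.0, -0.0, 0.0]]
ft_force: [0.5, 0.1, 0.4]
opening: -0.001
```

Request:
{"name": "drive_tool", "arguments": {"series": [{"x": 0,"y": 0,"z": -0.04,"ax": 0,"ay": 0,"az": 0,"fingers": -1},{"x": 0,"y": 0,"z": -0.04,"ax": 0,"ay": 0,"az": 0,"fingers": -1},{"x": 0,"y": 0,"z": -0.04,"ax": 0,"ay": 0,"az": 0,"fingers": -1},{"x": 0,"y": 0,"z": -0.04,"ax": 0,"ay": 0,"az": 0,"fingers": -1},{"x": 0,"y": 0,"z": -0.04,"ax": 0,"ay": 0,"az": 0,"fingers": -1},{"x": 0,"y": 0,"z": -0.04,"ax": 0,"ay": 0,"az": 0,"fingers": -1},{"x": 0,"y": 0,"z": -0.04,"ax": 0,"ay": 0,"az": 0,"fingers": -1},{"x": 0,"y": 0,"z": -0.04,"ax": 0,"ay": 0,"az": 0,"fingers": -1},{"x": 0,"y": 0,"z": 0,"ax": 0,"ay": 0,"az": 0,"fingers": -1},{"x": 0,"y": 0,"z": 0,"ax": 0,"ay": 0,"az": 0,"fingers": -1}]}}

```text
t: 18.05
ee_pos: [553.4, 98.9, 150.0]
orientation: [[-0.0, 0.997, -0.082], [-0.0, -0.082, -0.997], [-1.0, -0.0, 0.0]]
ft_force: [-0.4, -0.3, 1.2]
opening: -0.002
```

```bash
python3 look.py 12
python3 - <<'E'
import cv2
a=cv2.imread('pics/m12.png')
E
```

```text
18.05 [553.38857461  98.94247186 149.98352804] [[-0.0, 0.997, -0.082], [-0.0, -0.082, -0.997], [-1.0, -0.0, 0.0]] [-0.37382508 -0.27811982  1.22973822] -0.0016054561797219948 17.0
```

View pics/m12.png

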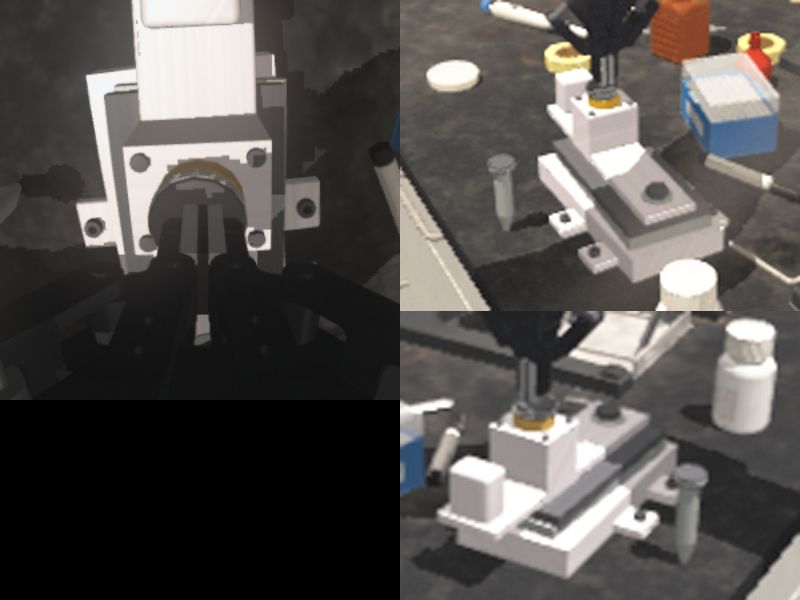

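Request:
{"name": "drive_tool", "arguments": {"series": [{"x": 0,"y": 0,"z": -0.04,"ax": 0,"ay": 0,"az": 0,"fingers": -1},{"x": 0,"y": 0,"z": -0.04,"ax": 0,"ay": 0,"az": 0,"fingers": -1},{"x": 0,"y": 0,"z": -0.04,"ax": 0,"ay": 0,"az": 0,"fingers": -1},{"x": 0,"y": 0,"z": -0.04,"ax": 0,"ay": 0,"az": 0,"fingers": -1},{"x": 0,"y": 0,"z": -0.04,"ax": 0,"ay": 0,"az": 0,"fingers": -1},{"x": 0,"y": 0,"z": -0.04,"ax": 0,"ay": 0,"az": 0,"fingers": -1},{"x": 0,"y": 0,"z": 0,"ax": 0,"ay": 0,"az": 0,"fingers": -1},{"x": 0,"y": 0,"z": 0,"ax": 0,"ay": 0,"az": 0,"fingers": -1},{"x": 0,"y": 0,"z": 0,"ax": 0,"ay": 0,"az": 0,"fingers": -1},{"x": 0,"y": 0,"z": 0,"ax": 0,"ay": 0,"az": 0,"fingers": -1}]}}

```text
t: 19.2
ee_pos: [553.4, 98.9, 147.6]
orientation: [[-0.0, 0.997, -0.082], [-0.0, -0.082, -0.997], [-1.0, -0.0, 0.0]]
ft_force: [0.5, 0.8, 1.2]
opening: -0.001
```

```bash
python3 look.py 13
python3 - <<'E'
from h import *
a=eyes.get_image('scene');b=eyes.get_image('side')
o=np.hstack([cv2.resize(a[195:255,240:300],(400,400),interpolation=2),cv2.resize(b[170:230,235:295],(400,400),interpolation=2)])
cv2.imwrite('pics/z13.png',o)
for c in ['scene','side']: print(c,[proj(c,[553,99,z]).round(1) for z in (133,121.5,109.5)])
E
```

```text
19.2 [553.37228685  98.91797595 147.60571799] [[-0.0, 0.997, -0.082], [-0.0, -0.082, -0.997], [-1.0, -0.0, 0.0]] [0.50109563 0.84666078 1.18656219] -0.0008478265258722434 17.0
scene [array([271.3, 220. ]), array([271.2, 224.3]), array([271.1, 228.6])]
side [array([266.4, 201.5]), array([266.5, 205.6]), array([266.7, 209.8])]
```

View pics/z13.png

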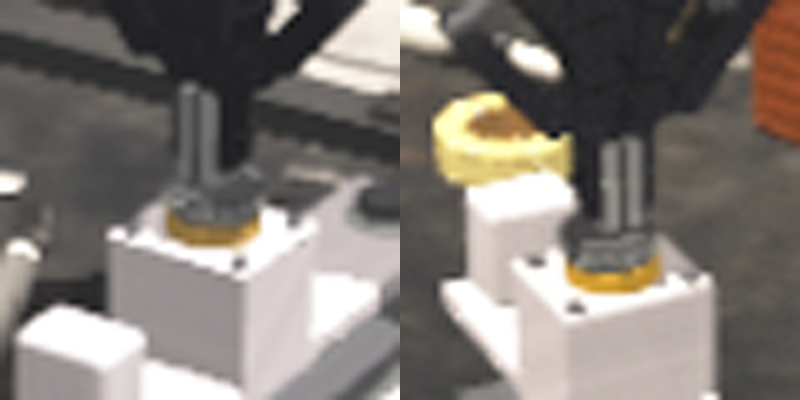

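The fingertips are on the head and the sleeve is already partly down, but contact is about 5 mm off to +x. I'll lift, re-centre and press on.

Request:
{"name": "drive_tool", "arguments": {"series": [{"x": 0,"y": 0,"z": 0.3,"ax": 0,"ay": 0,"az": 0,"fingers": -1},{"x": -0.25,"y": -0.05,"z": 0.1,"ax": 0,"ay": 0,"az": 0,"fingers": -1},{"x": -0.25,"y": -0.05,"z": 0,"ax": 0,"ay": 0,"az": 0,"fingers": -1},{"x": 0,"y": 0,"z": -0.1,"ax": 0,"ay": 0,"az": 0,"fingers": -1},{"x": 0,"y": 0,"z": -0.1,"ax": 0,"ay": 0,"az": 0,"fingers": -1},{"x": 0,"y": 0,"z": -0.1,"ax": 0,"ay": 0,"az": 0,"fingers": -1},{"x": 0,"y": 0,"z": -0.1,"ax": 0,"ay": 0,"az": 0,"fingers": -1},{"x": 0,"y": 0,"z": -0.05,"ax": 0,"ay": 0,"az": 0,"fingers": -1},{"x": 0,"y": 0,"z": -0.05,"ax": 0,"ay": 0,"az": 0,"fingers": -1},{"x": 0,"y": 0,"z": -0.05,"ax": 0,"ay": 0,"az": 0,"fingers": -1}]}}

```text
t: 20.45
ee_pos: [548.4, 98.0, 146.2]
orientation: [[-0.0, 0.997, -0.082], [-0.0, -0.082, -0.997], [-1.0, -0.0, 0.0]]
ft_force: [-1.8, -1.5, 3.7]
opening: -0.002
```

Request:
{"name": "drive_tool", "arguments": {"series": [{"x": 0,"y": 0,"z": -0.05,"ax": 0,"ay": 0,"az": 0,"fingers": -1},{"x": 0,"y": 0,"z": -0.05,"ax": 0,"ay": 0,"az": 0,"fingers": -1},{"x": 0,"y": 0,"z": -0.05,"ax": 0,"ay": 0,"az": 0,"fingers": -1},{"x": 0,"y": 0,"z": -0.05,"ax": 0,"ay": 0,"az": 0,"fingers": -1},{"x": 0,"y": 0,"z": -0.05,"ax": 0,"ay": 0,"az": 0,"fingers": -1},{"x": 0,"y": 0,"z": -0.05,"ax": 0,"ay": 0,"az": 0,"fingers": -1},{"x": 0,"y": 0,"z": 0,"ax": 0,"ay": 0,"az": 0,"fingers": -1},{"x": 0,"y": 0,"z": 0,"ax": 0,"ay": 0,"az": 0,"fingers": -1},{"x": 0,"y": 0,"z": 0,"ax": 0,"ay": 0,"az": 0,"fingers": -1},{"x": 0,"y": 0,"z": 0,"ax": 0,"ay": 0,"az": 0,"fingers": -1}]}}

```text
t: 21.45
ee_pos: [548.4, 97.9, 143.1]
orientation: [[-0.0, 0.997, -0.082], [-0.0, -0.082, -0.997], [-1.0, -0.0, 0.0]]
ft_force: [-0.3, 0.2, -0.1]
opening: -0.0
```

```bash
cat > z.py <<'E'
from h import *
import sys
s=ctrl.observe();print(s['t'],s['ee_pos'],s['ft_force'],s['torque'])
a=eyes.get_image('scene');b=eyes.get_image('side')
o=np.hstack([cv2.resize(a[195:255,240:300],(400,400),interpolation=2),cv2.resize(b[170:230,235:295],(400,400),interpolation=2)])
cv2.imwrite(f'pics/z{sys.argv[1]}.png',o)
E
python3 z.py 14
```

```text
21.45 [548.40340178  97.91634522 143.09334987] [-0.27295355  0.16741212 -0.09834416] [0.07504349 0.01298577 0.00322959]
```

View pics/z14.png

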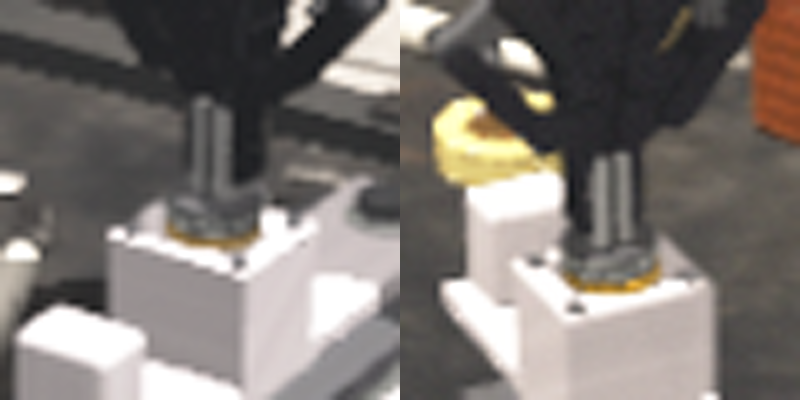

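The head is centred under the tips, and only a thin band of brass (about 4 mm) is left. I'll press on slowly.

Request:
{"name": "drive_tool", "arguments": {"series": [{"x": 0,"y": 0,"z": -0.05,"ax": 0,"ay": 0,"az": 0,"fingers": -1},{"x": 0,"y": 0,"z": -0.05,"ax": 0,"ay": 0,"az": 0,"fingers": -1},{"x": 0,"y": 0,"z": -0.05,"ax": 0,"ay": 0,"az": 0,"fingers": -1},{"x": 0,"y": 0,"z": -0.05,"ax": 0,"ay": 0,"az": 0,"fingers": -1},{"x": 0,"y": 0,"z": -0.05,"ax": 0,"ay": 0,"az": 0,"fingers": -1},{"x": 0,"y": 0,"z": -0.04,"ax": 0,"ay": 0,"az": 0,"fingers": -1},{"x": 0,"y": 0,"z": -0.03,"ax": 0,"ay": 0,"az": 0,"fingers": -1},{"x": 0,"y": 0,"z": -0.03,"ax": 0,"ay": 0,"az": 0,"fingers": -1},{"x": 0,"y": 0,"z": -0.03,"ax": 0,"ay": 0,"az": 0,"fingers": -1},{"x": 0,"y": 0,"z": -0.02,"ax": 0,"ay": 0,"az": 0,"fingers": -1}]}}

```text
t: 22.55
ee_pos: [548.4, 98.0, 139.1]
orientation: [[-0.0, 0.997, -0.082], [-0.0, -0.082, -0.997], [-1.0, -0.0, 0.0]]
ft_force: [-0.3, -0.9, 3.7]
opening: -0.0
```

Request:
{"name": "drive_tool", "arguments": {"series": [{"x": 0,"y": 0,"z": -0.02,"ax": 0,"ay": 0,"az": 0,"fingers": -1},{"x": 0,"y": 0,"z": -0.02,"ax": 0,"ay": 0,"az": 0,"fingers": -1},{"x": 0,"y": 0,"z": -0.02,"ax": 0,"ay": 0,"az": 0,"fingers": -1},{"x": 0,"y": 0,"z": -0.02,"ax": 0,"ay": 0,"az": 0,"fingers": -1},{"x": 0,"y": 0,"z": -0.02,"ax": 0,"ay": 0,"az": 0,"fingers": -1},{"x": 0,"y": 0,"z": 0,"ax": 0,"ay": 0,"az": 0,"fingers": -1},{"x": 0,"y": 0,"z": 0,"ax": 0,"ay": 0,"az": 0,"fingers": -1},{"x": 0,"y": 0,"z": 0,"ax": 0,"ay": 0,"az": 0,"fingers": -1},{"x": 0,"y": 0,"z": 0,"ax": 0,"ay": 0,"az": 0,"fingers": -1},{"x": 0,"y": 0,"z": 0,"ax": 0,"ay": 0,"az": 0,"fingers": -1}]}}

```text
t: 23.55
ee_pos: [548.5, 98.0, 138.6]
orientation: [[0.0, 0.997, -0.082], [-0.0, -0.082, -0.997], [-1.0, 0.0, 0.0]]
ft_force: [-2.6, -0.9, 12.2]
opening: 0.002
```

```bash
python3 z.py 15
```

```text
23.55 [548.50665305  97.99597227 138.63857879] [-2.59994993 -0.89188079 12.17767611] [-0.38209038  0.64933309  0.05602642]
```

View pics/z15.png

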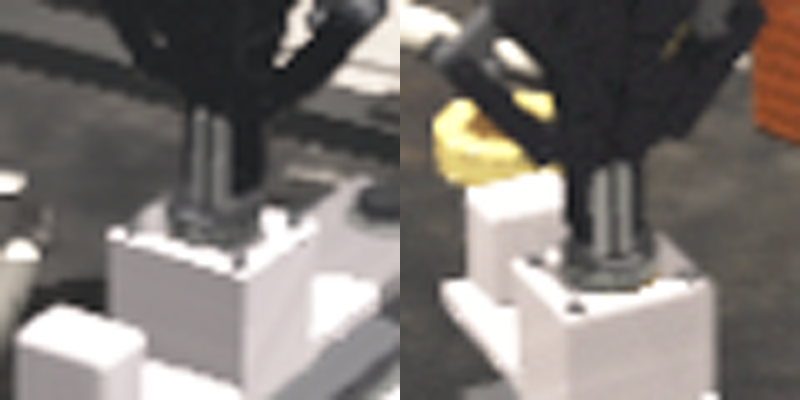

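The head is at 121.6 mm and the force has risen to 12 N. I'll press a little more (about 25 N) to seat it, then look again.

Request:
{"name": "drive_tool", "arguments": {"series": [{"x": 0,"y": 0,"z": -0.02,"ax": 0,"ay": 0,"az": 0,"fingers": -1},{"x": 0,"y": 0,"z": -0.02,"ax": 0,"ay": 0,"az": 0,"fingers": -1},{"x": 0,"y": 0,"z": -0.01,"ax": 0,"ay": 0,"az": 0,"fingers": -1},{"x": 0,"y": 0,"z": 0,"ax": 0,"ay": 0,"az": 0,"fingers": -1},{"x": 0,"y": 0,"z": 0,"ax": 0,"ay": 0,"az": 0,"fingers": -1},{"x": 0,"y": 0,"z": 0,"ax": 0,"ay": 0,"az": 0,"fingers": -1},{"x": 0,"y": 0,"z": 0,"ax": 0,"ay": 0,"az": 0,"fingers": -1},{"x": 0,"y": 0,"z": 0,"ax": 0,"ay": 0,"az": 0,"fingers": -1},{"x": 0,"y": 0,"z": 0,"ax": 0,"ay": 0,"az": 0,"fingers": -1},{"x": 0,"y": 0,"z": 0,"ax": 0,"ay": 0,"az": 0,"fingers": -1}]}}

```text
t: 24.65
ee_pos: [548.6, 98.0, 138.5]
orientation: [[0.001, 0.997, -0.082], [-0.0, -0.082, -0.997], [-1.0, 0.001, 0.0]]
ft_force: [-5.2, -2.6, 19.4]
opening: -0.001
```

Request:
{"name": "drive_tool", "arguments": {"series": [{"x": 0,"y": 0,"z": 0.1,"ax": 0,"ay": 0,"az": 0,"fingers": -1},{"x": 0,"y": 0,"z": 0.5,"ax": 0,"ay": 0,"az": 0,"fingers": -1},{"x": 0,"y": 0,"z": 1,"ax": 0,"ay": 0,"az": 0,"fingers": -1},{"x": 0,"y": 0,"z": 2,"ax": 0,"ay": 0,"az": 0,"fingers": -1},{"x": 0,"y": 0,"z": 2,"ax": 0,"ay": 0,"az": 0,"fingers": -1},{"x": 0,"y": 1,"z": 2,"ax": 0,"ay": 0,"az": 0,"fingers": -1},{"x": 0,"y": 2,"z": 2,"ax": 0,"ay": 0,"az": 0,"fingers": -1},{"x": 0,"y": 2,"z": 1,"ax": 0,"ay": 0,"az": 0,"fingers": -1},{"x": 0,"y": 0,"z": 0,"ax": 0,"ay": 0,"az": 0,"fingers": -1},{"x": 0,"y": 0,"z": 0,"ax": 0,"ay": 0,"az": 0,"fingers": -1}]}}

```text
t: 25.65
ee_pos: [548.3, 148.1, 244.0]
orientation: [[0.0, 0.997, -0.081], [-0.0, -0.081, -0.997], [-1.0, 0.0, 0.0]]
ft_force: [-0.2, -1.5, -0.4]
opening: 0.002
```

```bash
python3 look.py 16; python3 z.py 16
```

```text
25.65 [548.29748153 148.05046125 244.02598124] [[0.0, 0.997, -0.081], [-0.0, -0.081, -0.997], [-1.0, 0.0, 0.0]] [-0.22843085 -1.50089843 -0.43237165] 0.0015766886690148612 17.0
25.8 [548.29666312 147.05082914 243.31188527] [0.12935599 0.00450022 0.39172419] [ 0.01646311  0.00069314 -0.01234078]
```

View pics/m16.png

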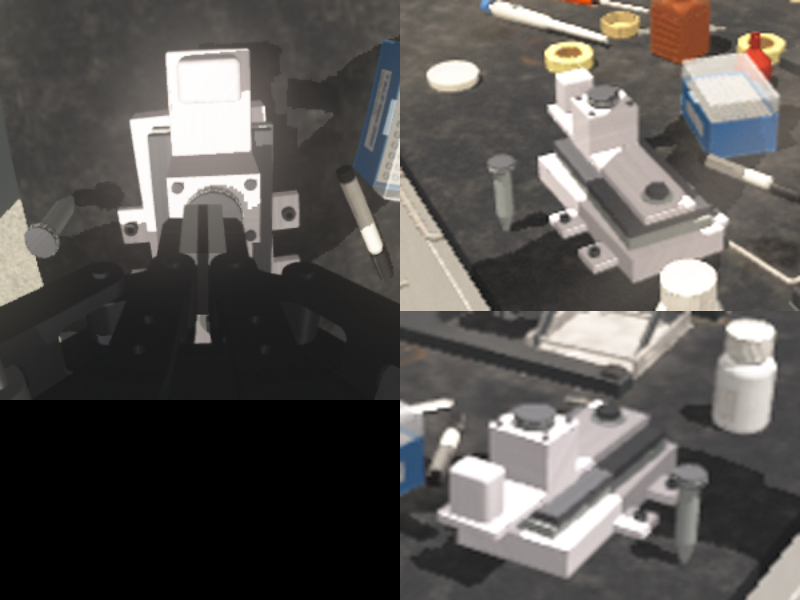

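View pics/z16.png

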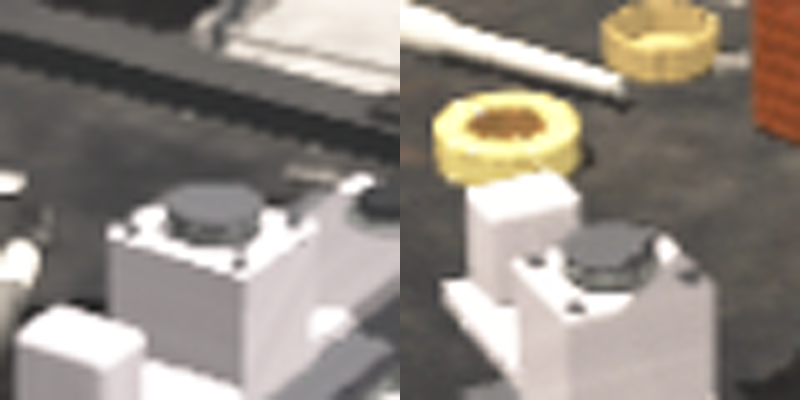

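The head sits flat on the guide block in both views ((213,210) and (610,255)) with no brass showing. The bottle, dish, tape and decoy pin have not moved, and the arm is clear, so I'm handing in.

```bash
python3 -c "
from h import *
s=ctrl.observe();print(s['t'],s['joint_vel'].round(2))
print(order.close_job())"
```

```text
25.9 [-0.07  0.14 -0.1  -0.2  -0.06  0.05 -0.21]
the job is handed in; nothing more can be done
None
```

The pin is fully home and the job was handed in at about 26 s of the 64 s allowed.

- **Pushing:** I pushed the lug round from about 108° to 88.5° (world bearing) with one finger. The pin dropped through the middle plate by about 98°, then into the hidden hole in the last step, between about 92° and 88.5°.
- **Pressing:** I pressed the head down with the closed fingertips. Partway down I lifted and moved about 5 mm, because the contact was off centre. The force stayed low (mostly under 4 N at the readings) until the head seated, then I pressed to about 19 N.
- **Last checks:** The fingertips stopped at 121.5 mm, which is the fully home height. After I lifted off, both fixed cameras showed the head flat on the guide block with no brass visible. The bottle, dish, tape roll and the look-alike pin looked unmoved, and the arm was clear of everything.
- **What disagreed:** While the sleeve slid down, the force readings were below the 7 N given for it. Those readings were taken at the end of each move, often with the tool standing still. The pictures showed the sleeve sinking, so I went by those. The vision networks' pin position scattered by about 10 mm, so I centred the press by looking at the pictures.
- **Not directly checked:** I could not see the holes themselves, so their alignment is inferred from the head being fully home.

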